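# Hold the spot-measuring head half way down on the round patch

## Task

On the spot-measuring stand, take the carrier by its knob and slide it until the square patch is centred under the measuring nose, let it rest there for a full second as the reference, then slide it on until the round patch is centred under the nose. Let go of the knob and press the spring-loaded head from above half way down its stroke (10 of 20 mm), never down to its stop and only on the round patch, and finish while still holding it pressed there. Leave the loose loupe, canister and film core beside the stand alone.

Things in the scene. Friction and masses are not known exactly. Their poses are not given: they have to be found in the camera images.
- stand: Grey fixed measuring stand; place and yaw vary. Origin on the bench (z = 0) straight below the nose; own x from the nose to the column behind, y along the carrier towards the knob. Base x -80 to 128, y -65 to 95 mm, 14 high. Column front face at x = 96 mm; its arm, 34 mm wide, z 100 to 130 mm, runs forward to a round guide of 20 mm radius about the nose axis.
- slide_x (a joint): Lower cross slide, m, grows as the carrier moves along the stand's +x, range -0.045 to 0.045; 0 = disc centre level with the nose. Stays where it is left; about 2.5 N friction.
- slide_y (a joint): Upper cross slide, m, grows as the carrier moves along the stand's +y, range -0.045 to 0.045; 0 = disc centre level with the nose. Stays where left; about 2.5 N friction. The carrier on it is an aluminium plate 84 x 190 mm, top at z = 46 mm, its centre 50 mm towards the knob from the disc centre.
- disc (a joint): Angle of the round black sample disc on the carrier, rad; random, very stiff, need not be turned. 80 mm across, top at z = 52 mm, with four flat steel patches 1.5 mm thick, centred 26 mm from its centre at right angles: anticlockwise from above square, round, oblong bar, cross.
- patch_square (a point): Centre of the top of the square patch (18 x 18 mm), z = 53.5 mm; moves with the carrier.
- patch_round (a point): Centre of the top of the plain round patch (18 mm across), z = 53.5 mm; moves with the carrier.
- knob_top (a point): Top centre of the carrier's black upright knob at the +y end of the carrier, z = 86 mm. The knob is a round post 18 mm across from z = 56 to about 80 mm on a flared foot 28 mm across, 125 mm in y from the disc centre; grip it from above and move it level to slide the carrier in x and y.
- nose (a point): Tip of the measuring nose (8 mm across) at the lower end of the head; z = 75.5 mm when the head is up. Its x and y never change; it stays clear of the patches even at the stop.
- cap_top (a point): Centre of the top of the head's black mushroom cap (flat top 28 mm across, cap 36 mm), straight above the nose; z = 165 mm when the head is up. Press it straight down.
- head (a joint): Travel of the spring-loaded head, m: 0 = up, 0.020 = at its stop; springs back up when released. Starts to move at about 4 N and gains 0.5 N per mm (9 N half way, 14 N at the stop). A dark ring on the stem, 12 mm below the cap's underside, comes level with the top of the guide half way.
- loupe: Loose black eye loupe, 35 mm across, 36 mm high, to the right of the stand; leave it alone. Origin at the centre of its underside.
- dark_canister: Loose dark lidded canister, 35 mm across, 48 mm high, to the right of the stand; leave it alone. Origin at the centre of its underside.
- grey_core: Loose grey film core (ring), 50 mm across, 34 mm high, to the right of the stand; leave it alone. Origin at the centre of its underside.

How it is judged:
By the outcome, as a careful person would: the job done as asked, in the order asked, and still so for the second after the job is handed in, while the arm keeps its last pose, push and grip.
It also fails if it takes over 45 s, if anything falls off the work surface, if the arm or the gripper's body presses on something with over 40 N, if the wrist force passes 120 N, or if a joint passes its speed limit or range.

## Robot

A 7-joint arm with a two-finger parallel gripper is mounted at the origin on a cart in front of the work surface, level with it; the furniture and walls round the work are solid. World frame = base frame: x ahead of the robot, y to its left, z up, the work surface at z = 0. Lengths are in m, angles in rad, forces in N, time in s.
With the tool pointing down it reaches from about 0.4 to 0.875 m from the base axis. Payload 19.3 kg.
Tool frame: the origin (TCP) lies at the very end of the fingers, on their centre line; the grasp point (between the pads) lies 19 mm behind it; z points along the fingers, y is the line along which they close (so a half turn about z gives the same grasp; the last joint's range is limited). The gripper opens to 85 mm and grips with 20 to 120 N. Pads are 22 mm wide; open, the fingers measure 114 mm over their backs; the gripper's body (76 mm by 85 mm) begins 54 mm behind the grasp point. The pads swing forward as they close: fully open they stand 13 mm farther back than shut.
Start: joints at [-1.265, 0.521, -0.036, 1.599, 0.021, 1.021, -0.113], TCP at [0.229, 0.581, 0.231] pointing down, gripper open.
Joint ranges: [-2.91, 2.91], [-0.3, 2.13], [-1.5, 1.42], [0.17, 2.43], [-1.26, 4.41], [0.16, 1.93], [-2.52, 2.52]. Speed limits (rad/s): [1.89, 1.89, 2.39, 2.39, 3.01, 3.01, 3.01].

## Interface

Orientations are given as [roll, pitch, yaw] about the fixed x, y, z axes, in that order (R = Rz(yaw) Ry(pitch) Rx(roll)).
In Python, from workcell import bot, grab_frame, calibration, job gives the robot as it stands.
- The arm moves only by the shell command python3 -m creep 'ROWS' [FORCE]. ROWS is a JSON list of rows, 1 to 5 of them, each of 7 numbers: the finger opening in m, then dx, dy, dz in shares of 0.8 m (1.0 is 0.8 m), then a rotation vector rx, ry, rz in fractions of the full range, 1 being 60 degrees; each row is the pose to reach, as a shift and turn from the pose commanded when the command began, along the tool's axes at that moment; what a row does not reach only later rows make up. A row lasts 1/8 s, in which the tool goes at most 0.0625 m and 0.188 rad, less where a joint would pass 70% of its speed; a pose out of reach is approached as far as the arm can. The fingers move at their own pace and stop on an object; FORCE is the grip in N (left out, the last holds). Time passes only in rows, so rows that do not move let the fingers close. It prints the time, the measured TCP pose, the force, the opening and the grip force at its end. A shift or turn number past 1, either way, is cut back to 1. Input that does not fit is refused with a message, and nothing moves.
- bot.observe(): the state, without advancing time (a new reading comes with each control period).
- grab_frame(name): name is "scene" or "top" or "wrist"; returns (picture, depth): 400x640x3 uint8, blue, green, red; 400x640 float32, m along the optical axis (not along the pixel's ray), 0 where there is no reading.
- calibration(name): a dict with "vfov" (degrees; the focal length in pixels is half the picture's height over the tangent of half this angle, whatever the lens; pixels are square), "cx", "cy" (the principal point, pixels), "eye" and "attitude" of the camera in the world. Camera axes: x right, y down, z forward; pixel columns grow to the right and rows downward; lengths in m; the calibration is good to about 2 mm. The wrist camera is an equidistant fisheye: a pixel r from the principal point sees the ray r / f radians off the axis. A picture is of the moment at which its call begins: read the wrist's pose just before it. calibration takes no time and is no camera call; for the wrist camera it gives the pose at the moment of the call.
- job.job_done(): hands the job in; it is judged then, once.
The state is a dict: "clock": time; "qpos": joint angles; "qd": joint speeds; "joint_efforts": joint torques, N m; "position": TCP position; "tool_rot": TCP orientation; "force": force on the tool from outside, world axes, zero at the start; "moment": the same for the moment, N m; "grip_width": finger opening in m; "finger_force": force on a finger pad.
Only numpy, scipy, OpenCV 4.12 (cv2) and the standard library are available. Lean on these libraries where they do the work, as an engineer would, in place of code of your own. Each camera call takes 0.05 s, during which the arm holds its last target. There are 200 camera calls.

## Working session

There is one attempt and no reset: what is moved stays moved. The work goes in short steps, Python scripts to look and compute and a shell command to move; the robot and the scene stay as the last step left them, time stands still between calls to the robot, and variables do not carry over. Pictures are saved under pics/ and viewed, at most 10 in all, crops included, and the job is handed in when it is done.

```bash
mkdir -p pics; ls; python3 - <<'E'
from workcell import bot, grab_frame, calibration, job
import cv2,numpy as np
for n in ("scene","top"):
    p,d=grab_frame(n); cv2.imwrite(f"pics/{n}0.png",p); np.save(f"pics/{n}0.npy",d); print(n,calibration(n))
s=bot.observe(); print(s)
E
```

```text
pics
scene {'vfov': 54.93830667885731, 'cx': 313.02777692941754, 'cy': 198.56759317617335, 'eye': array([ 0.31174532, -0.50072186,  0.76674639]), 'attitude': array([-2.38952484,  0.00804152, -0.45219579])}
top {'vfov': 54.88337966850624, 'cx': 319.67243455853804, 'cy': 199.27734162279023, 'eye': array([0.3603911 , 0.0305616 , 0.94289888]), 'attitude': array([-2.89402457, -0.00675809, -1.52562206])}
{'clock': 0.1, 'qpos': array([-1.26519265,  0.52193407, -0.03630515,  1.59990903,  0.02120762,
        1.02108445, -0.1127566 ]), 'qd': array([-0.00070119, -0.00061438,  0.0007699 , -0.00174072, -0.00143235,
        0.00075329,  0.00035376]), 'joint_efforts': array([ 6.70744383e-03, -9.28486919e+01,  1.98550344e+00, -3.70540595e+01,
        1.82375038e-02,  5.31239304e-03, -1.40925684e-05]), 'position': array([0.22933045, 0.5811113 , 0.23081124]), 'tool_rot': array([-3.14064639e+00,  8.20807330e-05,  2.76580535e+00]), 'force': array([-0.37481024, -0.52632291, -0.12256593]), 'moment': array([0.03420641, 0.01226029, 0.00524807]), 'finger_force': 0.0, 'grip_width': 0.08555470937319608}
```

View pics/top0.png

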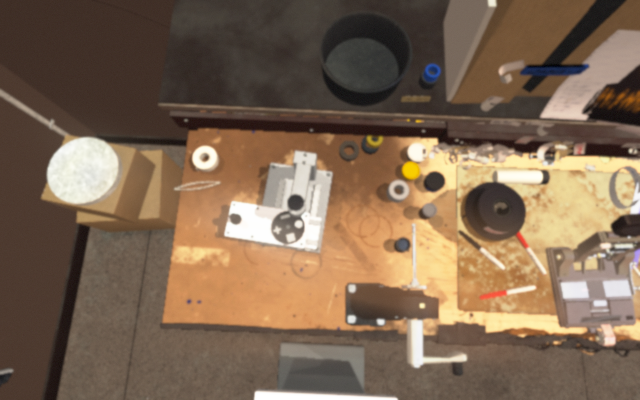

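View pics/scene0.png

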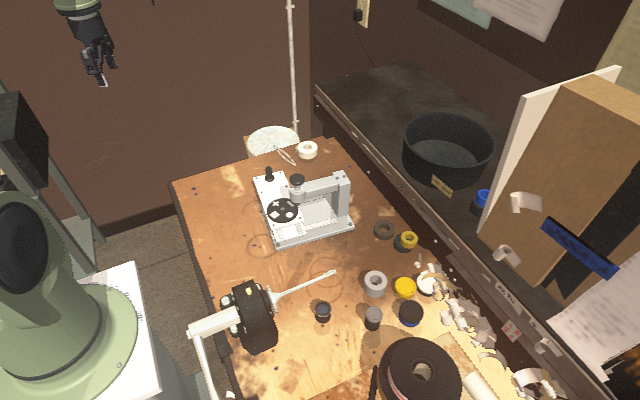

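The top view shows the cap at about (296,202), the knob at (235,218) and the disc at (288,228), with the column up and to the right at (303,160). I'll measure these from depth and a zoomed crop.

```bash
cat > h.py <<'E'
import numpy as np,cv2
from workcell import bot, grab_frame, calibration, job
from scipy.spatial.transform import Rotation as Ro
def cam(n):
    c=calibration(n); R=Ro.from_euler('xyz',c['attitude']).as_matrix(); f=200/np.tan(np.radians(c['vfov'])/2)
    return c,R,f
def rays(n,uv,C=None):
    c,R,f=C or cam(n); uv=np.atleast_2d(np.asarray(uv,float)); x=(uv-[c['cx'],c['cy']])/f
    if n=='wrist':
        r=np.linalg.norm(x,axis=1,keepdims=True)+1e-12; d=np.hstack([x/r*np.sin(r),np.cos(r)])
    else: d=np.hstack([x,np.ones((len(x),1))])
    return np.asarray(c['eye']),d@R.T
def plane(n,uv,z,C=None):
    e,d=rays(n,uv,C); return e+d*((z-e[2])/d[:,2])[:,None]
def cloud(n,D,C=None):
    v,u=np.mgrid[:400,:640]; e,d=rays(n,np.c_[u.ravel(),v.ravel()],C); c,R,f=C or cam(n)
    zc=d@R[:,2]; P=e+d*(D.ravel()/zc)[:,None]; return P.reshape(400,640,3)
E
python3 - <<'E'
from h import *
p=cv2.imread('pics/top0.png'); D=np.load('pics/top0.npy'); P=cloud('top',D); g=p.max(2)
roi=np.zeros((400,640),bool); roi[140:260,215:345]=1
def blob(m,name,z):
    n,l,s,c=cv2.connectedComponentsWithStats((m&roi).astype(np.uint8))
    for i in range(1,n):
        if s[i,4]>15:
            q=P[l==i]; print(name,s[i],c[i].round(1),plane('top',c[i],z)[0].round(4),np.median(q,0).round(4))
z=P[...,2]
blob((g<70)&(z>.145)&(z<.185),'cap',.165)
blob((g<70)&(z>.065)&(z<.1),'knob',.086)
blob((g<70)&(z>.04)&(z<.065),'disc',.052)
blob((g>90)&(z>.09)&(z<.145),'arm',.13)
m=(g>90)&(z>.035)&(z<.05)&roi
uv=np.argwhere(m)[:,::-1].astype(np.float32); r=cv2.minAreaRect(plane('top',uv,.046)[:,:2].astype(np.float32)); print('plate',r)
cv2.imwrite('pics/topz.png',cv2.resize(p[140:260,215:345],None,fx=5,fy=5,interpolation=cv2.INTER_CUBIC))
E
```

```text
cap [289 196  13  10  93] [295.  200.5] [0.5519 0.0853 0.165 ] [0.5515 0.0852 0.1656]
arm [290 151  27  52 830] [302.4 172.2] [0.6259 0.0754 0.13  ] [0.631  0.0755 0.1301]
arm [287 204  19  14 119] [297.  211.8] [0.5356 0.082  0.13  ] [0.5357 0.0818 0.1284]
plate ((0.5751499533653259, 0.13731366395950317), (0.2168077677488327, 0.19843468070030212), 84.20169067382812)
```

View pics/topz.png

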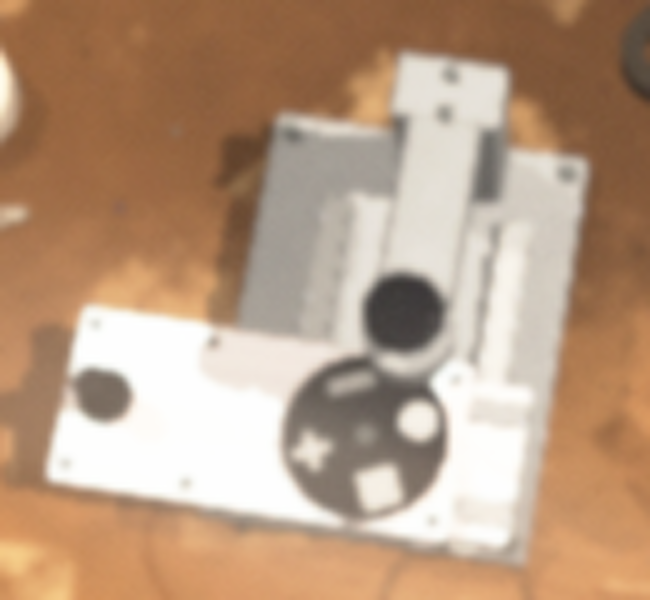

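```bash
python3 - <<'E'
from h import *
p=cv2.imread('pics/top0.png'); 
big=cv2.resize(p[140:260,215:345],None,fx=5,fy=5,interpolation=cv2.INTER_CUBIC); g=big.max(2)
px=lambda uv:(np.asarray(uv,float)+.5)/5-.5+[215,140]
dm=np.zeros(g.shape,np.uint8); cv2.circle(dm,(366,437),75,1,-1)
# patches
n,l,s,c=cv2.connectedComponentsWithStats(((g>125)&(dm>0)).astype(np.uint8))
for i in range(1,n):
    if s[i,4]>300: print('patch',s[i],c[i].round(1),plane('top',px(c[i]),.0535)[0].round(4))
n,l,s,c=cv2.connectedComponentsWithStats((g<95).astype(np.uint8))
for i in range(1,n):
    if s[i,4]>1500:
        cs=cv2.findContours((l==i).astype(np.uint8),0,1)[0][0]
        print('dark',s[i],c[i].round(1),[plane('top',px(c[i]),z)[0].round(4) for z in (.052,.083,.165)])
A=plane('top',px([[88,305],[47,482],[450,545]]),.046)
print('plate corners',A.round(4),'y dir yaw',np.degrees(np.arctan2(*(A[1]-A[2])[1::-1])))
B=plane('top',px([[410,100],[385,290],[477,110],[456,300]]),.13); 
for a,b in ((0,1),(2,3)): print('arm x dir',np.degrees(np.arctan2(*(B[a]-B[b])[1::-1])))
E
```

```text
patch [373 363  43  19 347] [392.2 372.1] [0.5465 0.0958 0.0535]
patch [326 370  51  28 985] [350.5 383. ] [0.5403 0.1151 0.0535]
patch [ 394  397   47   50 1798] [417.2 421.5] [0.5234 0.0826 0.0535]
patch [ 291  420  147   93 7933] [352.6 468.6] [0.4998 0.1114 0.0535]
dark [ 622   10   28   92 1655] [637.5  58.5] [array([ 0.7101, -0.015 ,  0.052 ]), array([ 0.6979, -0.0134,  0.083 ]), array([ 0.6657, -0.0092,  0.165 ])]
dark [ 368  277   73   71 4129] [402.8 312.5] [array([0.576 , 0.0927, 0.052 ]), array([0.5685, 0.0905, 0.083 ]), array([0.5486, 0.0848, 0.165 ])]
plate corners [[0.574  0.244  0.046 ]
 [0.488  0.2545 0.046 ]
 [0.4673 0.0644 0.046 ]] y dir yaw 83.76771275069903
arm x dir -3.660254191101271
arm x dir -3.0266495283458763
```

```bash
cat >> h.py <<'E'
def delta(tgt,yaw=None):
    s=bot.observe(); R=Ro.from_euler('xyz',s['tool_rot']); d=R.inv().apply(np.asarray(tgt)-s['position'])
    rv=(R.inv()*Ro.from_euler('xyz',[np.pi,0,yaw])).as_rotvec() if yaw is not None else None
    print('pos',s['position'].round(4),'delta',d.round(4),'rot',None if rv is None else rv.round(4),'t',s['clock'])
E
python3 - <<'E'
from h import *
px=lambda uv:(np.asarray(uv,float)+.5)/5-.5+[215,140]
k=plane('top',px([[103,394]]),.08)[0]; print('knob',k,'disc',plane('top',px([[366,436]]),.052))
delta([k[0],k[1],.25],np.pi-.113)
E
```

```text
knob [0.52461366 0.22484723 0.08      ] disc [[0.51569288 0.106286   0.052     ]]
pos [0.2293 0.5811 0.2308] delta [-0.4054 -0.2231 -0.0189] rot [-0.001  -0.     -0.2628] t 0.1
```

Careful with the scale: shifts go in shares of 0.8 m and turns go in shares of 60 degrees. That gives: -0.25 m / 0.8 = -0.3125, -0.2 m / 0.8 = -0.25, -0.16 rad / 1.0472 = -0.1528.

```bash
python3 -m creep '[[0.085,-0.0625,-0.035,-0.0038,0,0,-0.0315],[0.085,-0.125,-0.07,-0.0075,0,0,-0.063],[0.085,-0.1875,-0.105,-0.0113,0,0,-0.0955],[0.085,-0.25,-0.14,-0.015,0,0,-0.1241],[0.085,-0.3125,-0.175,-0.0188,0,0,-0.1528]]' && python3 - <<'E'
from h import *
delta([.5246,.2248,.25],np.pi-.113)
E
```

```text
clock: 0.72
position: [0.4115, 0.3577, 0.2463]
tool_rot: [-3.141, -0.0, 2.927]
force: [1.1, 0.0, -0.2]
grip_width: 0.0849
finger_force: 0.0
pos [0.4115 0.3577 0.2463] delta [-0.1389 -0.1057 -0.0037] rot [-2.000e-04 -1.000e-04 -1.018e-01] t 0.725
```

Converted, -0.139 m / 0.8 = -0.1738, -0.106 m / 0.8 = -0.1325, -0.102 rad / 1.0472 = -0.0974.

```bash
python3 -m creep '[[0.085,-0.0588,-0.0438,0,0,0,-0.0325],[0.085,-0.1163,-0.0875,0,0,0,-0.0649],[0.085,-0.1738,-0.1325,0,0,0,-0.0974],[0.085,-0.1738,-0.1325,0,0,0,-0.0974]]' && python3 - <<'E'
from h import *
C=cam('wrist'); p,D=grab_frame('wrist'); cv2.imwrite('pics/w1.png',p); np.save('pics/w1.npy',D); print(C,bot.observe()['position'])
import pickle; pickle.dump(C,open('pics/w1.pkl','wb'))
E
```

```text
clock: 1.23
position: [0.526, 0.2215, 0.2459]
tool_rot: [-3.14, 0.001, 3.022]
force: [-0.0, 0.1, -0.0]
grip_width: 0.0848
finger_force: 0.0
({'vfov': 65.70646984690485, 'cx': 322.4743545119988, 'cy': 197.46098436949774, 'eye': array([0.45532383, 0.23042069, 0.3878313 ]), 'attitude': array([2.85502735e+00, 8.26617173e-04, 1.45034804e+00])}, array([[ 1.20157222e-01,  9.52298779e-01,  2.80516093e-01],
       [ 9.92754531e-01, -1.15025337e-01, -3.47507274e-02],
       [-8.26617079e-04,  2.82659173e-01, -9.59220052e-01]]), np.float64(309.70691628693146)) [0.52449403 0.22413246 0.24590585]
```

View pics/w1.png

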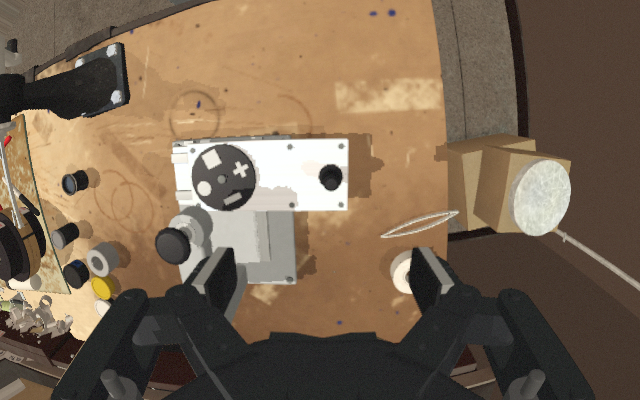

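The wrist view shows the disc at (224,178), square at (211,158), round at (204,188), knob at (331,177) and cap at (174,245), so I can measure them all in this one view.

```bash
cat >> h.py <<'E'
def patches(n,p,C,disc,lo=110,rad=.035):
    """bright blobs within rad of disc centre (world) at patch height"""
    v,u=np.mgrid[:400,:640]; W=plane(n,np.c_[u.ravel(),v.ravel()],.0535,C).reshape(400,640,3)
    m=(p.max(2)>lo)&(np.hypot(W[...,0]-disc[0],W[...,1]-disc[1])<rad)
    k,l,s,c=cv2.connectedComponentsWithStats(m.astype(np.uint8),connectivity=4)
    return [(int(s[i,4]),c[i].round(1),W[l==i].mean(0)[:2].round(4), (np.hypot(*(W[l==i].mean(0)[:2]-disc))*1e3).round(1)) for i in range(1,k) if s[i,4]>15]
def dark(n,p,C,uv,z,r=15,th=60):
    """centroid of dark blob holding pixel uv"""
    k,l=cv2.connectedComponents((p.max(2)<th).astype(np.uint8)); q=np.argwhere(l==l[uv[1],uv[0]])[:,::-1]
    (c,R)=cv2.minEnclosingCircle(q.astype(np.float32)); return np.round(c,1),round(R,1),len(q),plane(n,c,z,C)[0].round(4),plane(n,q.mean(0),z,C)[0].round(4)
E
python3 - <<'E'
from h import *; import pickle
C=pickle.load(open('pics/w1.pkl','rb')); p=cv2.imread('pics/w1.png')
for th in (60,90): print(th,'knob',dark('wrist',p,C,(331,177),.086,th=th),'cap',dark('wrist',p,C,(172,245),.165,th=th))
D=dark('wrist',p,C,(224,170),.052,th=70); print('disc',D)
for q in patches('wrist',p,C,D[3][:2]): print(q)
m=(p.min(2)>200).astype(np.uint8); k,l,s,c=cv2.connectedComponentsWithStats(m); i=l[185,290]
q=np.argwhere(l==i)[:,::-1]; r=cv2.minAreaRect((plane('wrist',q,.046,C)[:,:2]*1e3).astype(np.float32)); print('plate',r)
T=cv2.imread('pics/top0.png')
print('top disc'); 
for q in patches('top',T,None,np.array([.5157,.1063]),lo=130,rad=.034): print(q)
E
```

```text
60 knob (array([330.9, 177.2]), 12.2, 373, array([0.5236, 0.2304, 0.086 ]), array([0.5226, 0.2302, 0.086 ])) cap (array([319.5, 199.5]), 376.7, 201255, array([0.5218, 0.2199, 0.165 ]), array([0.5009, 0.2305, 0.165 ]))
90 knob (array([330.5, 177. ]), 12.5, 437, array([0.5234, 0.23  , 0.086 ]), array([0.5232, 0.2301, 0.086 ])) cap (array([172.5, 245.6]), 19.4, 1026, array([0.548 , 0.0882, 0.165 ]), array([0.548 , 0.0885, 0.165 ]))
disc (array([319.5, 199.5]), 376.7, 188102, array([0.5555, 0.2146, 0.052 ]), array([0.5125, 0.2218, 0.052 ]))
(2550, array([318.4, 201.5]), array([0.5574, 0.2131]), np.float64(2.4))
plate ((524.7968139648438, 181.0711669921875), (136.67227172851562, 82.47003936767578), 83.32937622070312)
top disc
(35, array([284.9, 216.1]), array([0.5406, 0.1147]), np.float64(26.3))
(66, array([297.9, 224. ]), array([0.5232, 0.0829]), np.float64(24.5))
(214, array([284.3, 233.9]), array([0.4984, 0.1132]), np.float64(18.6))
(19, array([287.4, 226.9]), array([0.5152, 0.107 ]), np.float64(0.9))
```

```bash
cat >> h.py <<'E'
def discfit(P4,ids):
    """LSQ disc centre+angle from patch centres; ids 0 sq,1 round,2 bar,3 cross -> centre, angle of square"""
    from scipy.optimize import least_squares
    P4=np.array(P4); f=lambda x:(x[:2]+.026*np.c_[np.cos(x[2]+np.pi/2*np.array(ids)),np.sin(x[2]+np.pi/2*np.array(ids))]-P4).ravel()
    best=min((least_squares(f,[*P4.mean(0),a]) for a in (-2,0,2,3.5)),key=lambda r:r.cost)
    return best.x,np.abs(best.fun).max()
E
python3 - <<'E'
from h import *; import pickle
C=pickle.load(open('pics/w1.pkl','rb')); p=cv2.imread('pics/w1.png')
d=plane('wrist',(223,178),.0535,C)[0][:2]; print(d)
for lo in (130,160):
  for rad in (.0365,.038): print(lo,rad,*patches('wrist',p,C,d,lo=lo,rad=rad),sep='\n')
E
```

```text
[0.51635366 0.10795546]
130
0.0365
(266, array([211. , 158.9]), array([0.4924, 0.0977]), np.float64(26.1))
(150, array([240.1, 168.9]), array([0.5088, 0.1303]), np.float64(23.6))
(39, array([220.9, 178.9]), array([0.517 , 0.1051]), np.float64(2.9))
(173, array([203.9, 188. ]), array([0.5249, 0.0815]), np.float64(27.8))
(101, array([232.2, 198.2]), array([0.5415, 0.1142]), np.float64(25.9))
130
0.038
(268, array([211. , 158.9]), array([0.4924, 0.0976]), np.float64(26.1))
(150, array([240.1, 168.9]), array([0.5088, 0.1303]), np.float64(23.6))
(39, array([220.9, 178.9]), array([0.517 , 0.1051]), np.float64(2.9))
(178, array([203.7, 188.1]), array([0.525 , 0.0813]), np.float64(28.0))
(101, array([232.2, 198.2]), array([0.5415, 0.1142]), np.float64(25.9))
160
0.0365
(241, array([211.1, 158.8]), array([0.4923, 0.0977]), np.float64(26.1))
(126, array([240.2, 169. ]), array([0.5088, 0.1304]), np.float64(23.7))
(163, array([203.9, 188. ]), array([0.525 , 0.0815]), np.float64(27.8))
(80, array([232.1, 198.3]), array([0.5416, 0.1141]), np.float64(25.9))
160
0.038
(241, array([211.1, 158.8]), array([0.4923, 0.0977]), np.float64(26.1))
(126, array([240.2, 169. ]), array([0.5088, 0.1304]), np.float64(23.7))
(165, array([203.8, 188. ]), array([0.525 , 0.0814]), np.float64(28.0))
(80, array([232.1, 198.3]), array([0.5416, 0.1141]), np.float64(25.9))
```

```bash
python3 - <<'E'
from h import *; import pickle
C=pickle.load(open('pics/w1.pkl','rb'))
for n,D,c,z0 in (('wrist',np.load('pics/w1.npy'),C,0),('top',np.load('pics/top0.npy'),cam('top'),0),('scene',np.load('pics/scene0.npy'),cam('scene'),0)):
    P=cloud(n,D,c); near=np.hypot(P[...,0]-.55,P[...,1]-.086)<.028
    zt=np.percentile(P[near&(P[...,2]>.14)][:,2],90); print(n,'ztop',zt.round(4))
    for lo in (.004,.008,.015):
        q=P[near&(P[...,2]>zt-lo)&(P[...,2]<zt+.006)][:,:2]; (cc,r)=cv2.minEnclosingCircle(q.astype(np.float32)*1e3)
        print(lo,len(q),q.mean(0).round(4),np.round(cc,1),round(r,1))
    near=np.hypot(P[...,0]-.53,P[...,1]-.23)<.02; q=P[near&(P[...,2]>.076)&(P[...,2]<.1)]; print('knob',len(q),q.mean(0).round(4), [np.round(x,1) for x in cv2.minEnclosingCircle(q[:,:2].astype(np.float32)*1e3)])
E
```

```text
wrist ztop 0.1649
0.004 936 [0.5495 0.086 ] [550.2  84.2] 18.2
0.008 1034 [0.5488 0.0868] [550.2  84.3] 18.2
0.015 1042 [0.5488 0.0869] [550.2  84.3] 18.2
knob 233 [0.5296 0.2298 0.0835] [array([530.6, 229.8]), np.float64(9.1)]
top ztop 0.1666
0.004 195 [0.5491 0.085 ] [549.   85.5] 17.4
0.008 226 [0.5483 0.0852] [549.2  85.3] 17.8
0.015 227 [0.5483 0.0851] [549.2  85.3] 17.8
knob 49 [0.5283 0.23   0.0839] [array([529. , 230.6]), np.float64(8.8)]
scene ztop 0.1651
0.004 126 [0.5487 0.0813] [550.2  82.1] 17.6
0.008 148 [0.5485 0.0803] [550.1  83.3] 18.7
0.015 153 [0.5482 0.0801] [550.1  83.3] 18.7
knob 33 [0.5291 0.2268 0.0823] [array([529.2, 227.7]), np.float64(8.8)]
```

```bash
python3 - <<'E'
from h import *
delta([.5306,.2298,.060],np.pi-.1117)
E
```

```text
pos [0.5245 0.2241 0.2459] delta [-0.0055  0.0065  0.1859] rot [-0.0007 -0.0003 -0.0057] t 1.275
```

Converted, 0.17 m / 0.8 = 0.2125, 0.05 m / 0.8 = 0.0625.

```bash
python3 -m creep '[[0.085,-0.0063,0.0075,0.0625,0,0,0],[0.085,-0.0063,0.0075,0.125,0,0,0],[0.085,-0.0063,0.0075,0.175,0,0,0],[0.085,-0.0063,0.0075,0.2125,0,0,0],[0.085,-0.0063,0.0075,0.2125,0,0,0]]' && python3 - <<'E'
from h import *
delta([.5306,.2298,.060],np.pi-.1117)
E
```

```text
clock: 1.9
position: [0.5275, 0.232, 0.0746]
tool_rot: [-3.14, -0.003, 3.029]
force: [-0.2, -0.5, 0.1]
grip_width: 0.0848
finger_force: 0.0
pos [0.5275 0.232  0.0746] delta [-0.0034 -0.0018  0.0146] rot [-0.0018 -0.0034 -0.0007] t 1.9
```

Converted, 0.014 m / 0.8 = 0.0175, -0.001 m / 0.8 = -0.0013.

```bash
python3 -m creep '[[0.085,-0.0013,0,0.0175,0,0,0],[0.085,-0.0013,0,0.0175,0,0,0]]' && python3 - <<'E'
from h import *
delta([.5306,.2298,.060],np.pi-.1117)
E
```

```text
clock: 2.15
position: [0.5302, 0.2316, 0.0623]
tool_rot: [3.142, -0.0, 3.028]
force: [0.4, -0.5, 0.5]
grip_width: 0.0853
finger_force: 0.0
pos [0.5302 0.2316 0.0623] delta [-0.0006 -0.0017  0.0023] rot [ 0.     -0.0001 -0.0019] t 2.15
```

Converted, -0.0015 m / 0.8 = -0.0019, 0.001 m / 0.8 = 0.0013.

```bash
python3 -m creep '[[0.05,-0.0006,-0.0019,0.0013,0,0,0],[0.03,-0.0006,-0.0019,0.0013,0,0,0],[0.0,-0.0006,-0.0019,0.0013,0,0,0],[0.0,-0.0006,-0.0019,0.0013,0,0,0],[0.0,-0.0006,-0.0019,0.0013,0,0,0]]' 50; python3 -m creep '[[0,0,0,0,0,0,0],[0,0,0,0,0,0,0]]'; python3 - <<'E'
from h import *
s=bot.observe(); q=s['position']; print(q,s['force'],s['grip_width'],s['finger_force'])
delta(q+[.058,-.0132,0],np.pi-.1117)
E
```

```text
clock: 2.78
position: [0.5307, 0.2298, 0.0616]
tool_rot: [3.141, 0.0, 3.028]
force: [-1.2, -0.9, 4.8]
grip_width: 0.0163
finger_force: 48.6
clock: 3.02
position: [0.5307, 0.2298, 0.0616]
tool_rot: [3.141, 0.0, 3.028]
force: [-1.0, -0.3, 5.1]
grip_width: 0.0158
finger_force: 48.6
[0.5307306  0.22979779 0.06160133] [-0.976807   -0.2883306   5.12901964] 0.015818584934194396 48.646814678795636
pos [0.5307 0.2298 0.0616] delta [-0.0591 -0.0065  0.    ] rot [ 0.0001  0.0003 -0.0022] t 3.025
```

Converted, -0.059 m / 0.8 = -0.0738, -0.0065 m / 0.8 = -0.0081.

```bash
python3 -m creep '[[0,-0.0188,-0.002,0,0,0,0],[0,-0.0375,-0.004,0,0,0,0],[0,-0.0563,-0.0061,0,0,0,0],[0,-0.0738,-0.0081,0,0,0,0],[0,-0.0738,-0.0081,0,0,0,0]]'; python3 - <<'E'
from h import *
for n in ('top','scene','wrist'):
    C=cam(n); p,D=grab_frame(n); cv2.imwrite(f'pics/{n}2.png',p); np.save(f'pics/{n}2.npy',D)
import pickle; pickle.dump(C,open('pics/w2.pkl','wb'))
delta([.5307+.058,.2298-.0132,.0616])
a,b=cv2.imread('pics/top2.png')[150:250,220:350],cv2.imread('pics/scene2.png')[150:250,230:360]
cv2.imwrite('pics/c2.png',np.vstack([cv2.resize(np.hstack([a,b]),None,fx=3,fy=3,interpolation=cv2.INTER_CUBIC),cv2.resize(cv2.imread('pics/wrist2.png')[60:260,60:450],(780,400))[:290]]))
E
```

```text
clock: 3.65
position: [0.5897, 0.2167, 0.0617]
tool_rot: [3.141, 0.002, 3.027]
force: [2.6, 1.3, 5.4]
grip_width: 0.0159
finger_force: 49.0
pos [0.5888 0.2168 0.0617] delta [ 0.     -0.0002  0.0001] rot None t 3.8
```

View pics/c2.png

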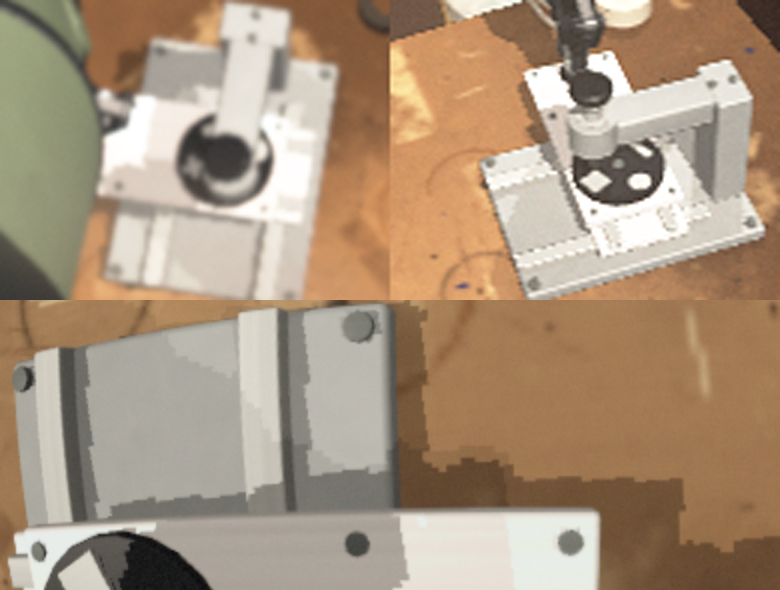

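The square patch appears under the nose at about (298,210) in the scene view, and it's also visible in the wrist view near (104,195). I'll compute its centre.

```bash
cat > m.py <<'E'
from h import *; import pickle,sys
def show(tag,exp,z0=True):
    """exp: expected disc centre"""
    exp=np.array(exp)
    C=pickle.load(open(f'pics/w{tag}.pkl','rb'))
    for n,c,lo in (('wrist',C,130),('scene',cam('scene'),130),('top',cam('top'),130)):
        p=cv2.imread(f'pics/{n}{tag}.png') if not (n=='wrist' and tag==1) else cv2.imread('pics/w1.png')
        print(n,*[(a,u,w) for a,u,w,r in patches(n,p,c,exp,lo=lo,rad=.0365) if r>15],sep='\n ')
E
python3 - <<'E'
from m import *
C=cam('scene'); print('scene0',*patches('scene',cv2.imread('pics/scene0.png'),C,np.array([.5169,.1059]),lo=130,rad=.0365),sep='\n ')
show(2,[.5749,.0927]); 
E
```

```text
scene0
 (31, array([275.1, 203.1]), array([0.5058, 0.1302]), np.float64(26.7))
 (21, array([290. , 203.3]), array([0.5391, 0.1131]), np.float64(23.3))
 (48, array([274.5, 213.9]), array([0.491 , 0.0977]), np.float64(27.2))
 (40, array([289. , 214.4]), array([0.5223, 0.0801]), np.float64(26.3))
wrist
 (593, array([102.9, 203.4]), array([0.5504, 0.0855]))
 (17, array([154.9, 236.2]), array([0.5744, 0.1195]))
 (342, array([100.5, 252.4]), array([0.583 , 0.0691]))
 (253, array([144. , 273.8]), array([0.5994, 0.1014]))
scene
 (128, array([304.2, 198. ]), array([0.5789, 0.1138]))
 (43, array([298.3, 209.9]), array([0.5488, 0.0837]))
 (37, array([312.6, 209.9]), array([0.5804, 0.0678]))
top
```

```bash
for i in 1 2; do python3 -m creep '[[0,0,0,0,0,0,0],[0,0,0,0,0,0,0],[0,0,0,0,0,0,0],[0,0,0,0,0,0,0],[0,0,0,0,0,0,0]]'; done; python3 -m creep '[[0,0,0,0,0,0,0],[0,0,0,0,0,0,0]]'
python3 -m creep '[[0,0.015,0.0053,0,0,0,0],[0,0.03,0.0105,0,0,0,0],[0,0.043,0.0153,0,0,0,0],[0,0.043,0.0153,0,0,0,0],[0,0.043,0.0153,0,0,0,0]]'; python3 - <<'E'
from m import *
for n in ('top','scene','wrist'):
    C=cam(n); p,D=grab_frame(n); cv2.imwrite(f'pics/{n}3.png',p)
pickle.dump(C,open('pics/w3.pkl','wb'))
delta([.5888-.0328,.2168+.016,.0616])
show(3,[.5421,.1087])
E
```

```text
clock: 4.42
position: [0.5886, 0.2168, 0.0616]
tool_rot: [3.141, 0.001, 3.028]
force: [2.5, 0.0, 5.6]
grip_width: 0.0157
finger_force: 49.1
clock: 5.05
position: [0.5886, 0.2169, 0.0616]
tool_rot: [3.141, 0.001, 3.028]
force: [2.8, 0.8, 4.7]
grip_width: 0.0162
finger_force: 49.1
clock: 5.3
position: [0.5886, 0.2168, 0.0616]
tool_rot: [3.141, 0.001, 3.028]
force: [3.3, 0.2, 5.1]
grip_width: 0.0157
finger_force: 49.1
clock: 5.92
position: [0.5549, 0.2331, 0.0615]
tool_rot: [3.142, -0.001, 3.028]
force: [-2.5, 1.3, 7.5]
grip_width: 0.016
finger_force: 49.5
pos [0.555  0.2331 0.0615] delta [-0.001  -0.0001 -0.0001] rot None t 6.075
wrist
 (583, array([102.7, 203.1]), array([0.5163, 0.1016]))
 (160, array([149.3, 217.8]), array([0.5289, 0.1355]))
 (338, array([100.3, 252. ]), array([0.5488, 0.0854]))
 (222, array([144.2, 273.5]), array([0.5653, 0.1179]))
scene
 (105, array([296.3, 198.1]), array([0.5608, 0.1224]))
 (22, array([283.6, 199.2]), array([0.5302, 0.133 ]))
 (39, array([283.3, 209.9]), array([0.5155, 0.1002]))
 (37, array([297.5, 210.1]), array([0.5468, 0.0839]))
top
 (27, array([283.5, 206.3]), array([0.5641, 0.1196]))
 (88, array([296. , 212.4]), array([0.5508, 0.0891]))
 (40, array([276.1, 220.2]), array([0.5298, 0.1347]))
 (81, array([289.4, 226.3]), array([0.5167, 0.1025]))
```

Converted, -0.0014 m / 0.8 = -0.0018, -0.0005 m / 0.8 = -0.0006.

```bash
python3 -m creep '[[0,-0.0018,-0.0006,0,0,0,0],[0,-0.0018,-0.0006,0,0,0,0],[0,-0.0018,-0.0006,0,0,0,0]]'; python3 - <<'E'
from m import *
for n in ('top','scene','wrist'):
    C=cam(n); p,D=grab_frame(n); cv2.imwrite(f'pics/{n}4.png',p)
pickle.dump(C,open('pics/w4.pkl','wb'))
delta([.5560,.2328,.0616])
show(4,[.5431,.1082])
E
```

```text
clock: 6.45
position: [0.5565, 0.2326, 0.0615]
tool_rot: [3.141, -0.0, 3.028]
force: [-1.5, 1.4, 7.4]
grip_width: 0.0158
finger_force: 49.4
pos [0.5565 0.2326 0.0615] delta [ 0.0005  0.0002 -0.0001] rot None t 6.6
wrist
 (583, array([102.7, 203. ]), array([0.5178, 0.1012]))
 (111, array([148. , 216.3]), array([0.5294, 0.1344]))
 (337, array([100.3, 252.1]), array([0.5505, 0.085 ]))
 (218, array([144.3, 273.5]), array([0.5668, 0.1176]))
scene
 (108, array([296.5, 198.1]), array([0.5612, 0.1222]))
 (21, array([284.3, 199. ]), array([0.5321, 0.1328]))
 (40, array([283.8, 209.7]), array([0.5168, 0.1002]))
 (36, array([298.3, 210. ]), array([0.5486, 0.0832]))
top
 (24, array([283.5, 205.6]), array([0.5658, 0.1197]))
 (85, array([296.4, 212.2]), array([0.5513, 0.0882]))
 (38, array([276.1, 219.4]), array([0.5317, 0.1347]))
 (86, array([289.6, 225.9]), array([0.5177, 0.1021]))
```

Round patch is centred to within about 0.5 mm. Releasing and rising.

Converted, -0.16 m / 0.8 = -0.2, -0.04 m / 0.8 = -0.05.

```bash
python3 -m creep '[[0.06,0,0,0,0,0,0],[0.06,0,0,0,0,0,0],[0.06,0,0,0,0,0,0],[0.06,0,0,0,0,0,0]]'; python3 -m creep '[[0.06,0,0,-0.05,0,0,0],[0.06,0,0,-0.1,0,0,0],[0.06,0,0,-0.15,0,0,0],[0,0,0,-0.2,0,0,0],[0,0,0,-0.2,0,0,0]]'; python3 - <<'E'
from m import *
for n in ('top','scene','wrist'):
    C=cam(n); p,D=grab_frame(n); cv2.imwrite(f'pics/{n}5.png',p); np.save(f'pics/{n}5.npy',D)
pickle.dump(C,open('pics/w5.pkl','wb'))
show(5,[.5431,.1082])
P=cloud('wrist',D,C); near=np.hypot(P[...,0]-.55,P[...,1]-.086)<.028
q=P[near&(P[...,2]>.157)&(P[...,2]<.172)]; print(len(q),q.mean(0),cv2.minEnclosingCircle(q[:,:2].astype(np.float32)*1e3))
delta([.5503,.0845,.19],np.pi-.1117)
E
```

```text
clock: 7.1
position: [0.557, 0.2319, 0.0612]
tool_rot: [-3.141, -0.0, 3.028]
force: [0.4, 0.1, 0.4]
grip_width: 0.0604
finger_force: 0.0
clock: 7.72
position: [0.5582, 0.2325, 0.2242]
tool_rot: [3.139, 0.004, 3.028]
force: [0.1, -0.2, 0.2]
grip_width: 0.0239
finger_force: 0.0
wrist
 (291, array([196. , 158.4]), array([0.518 , 0.1008]))
 (138, array([226.6, 168.5]), array([0.5337, 0.1337]))
 (185, array([188.7, 189.4]), array([0.5507, 0.0845]))
 (108, array([218.4, 200.5]), array([0.5672, 0.1173]))
scene
 (109, array([296.4, 198. ]), array([0.5611, 0.1224]))
 (26, array([284. , 198.9]), array([0.5316, 0.1335]))
 (43, array([283.7, 209.6]), array([0.5167, 0.1005]))
 (36, array([298.3, 210. ]), array([0.5486, 0.0832]))
top
 (25, array([283.4, 205.6]), array([0.5659, 0.12  ]))
 (89, array([296.2, 212.1]), array([0.5514, 0.0887]))
 (173, array([284.2, 224. ]), array([0.5217, 0.1151]))
1228 [0.54932621 0.08740715 0.16318361] ((550.5006713867188, 84.35930633544922), 18.246809005737305)
pos [0.5567 0.2318 0.2205] delta [-0.0104 -0.1471  0.0306] rot [-0.0006 -0.0009 -0.0021] t 7.875
```

Converted, -0.147 m / 0.8 = -0.1838, -0.1 m / 0.8 = -0.125.

```bash
python3 -m creep '[[0,-0.0044,-0.0625,0,0,0,0],[0,-0.0088,-0.125,0,0,0,0],[0,-0.013,-0.1838,0.0125,0,0,0],[0,-0.013,-0.1838,0.0375,0,0,0],[0,-0.013,-0.1838,0.0375,0,0,0]]'; python3 -m creep '[[0,0,0,0,0,0,0],[0,0,0,0,0,0,0]]'; python3 - <<'E'
from h import *
delta([.5503,.0845,.17],np.pi-.1117)
E
```

```text
clock: 8.5
position: [0.5496, 0.0844, 0.1895]
tool_rot: [-3.14, -0.003, 3.027]
force: [-0.4, -0.7, -0.5]
grip_width: 0.0001
finger_force: 0.0
clock: 8.75
position: [0.5509, 0.0854, 0.1917]
tool_rot: [3.141, 0.0, 3.029]
force: [1.1, -0.1, -0.8]
grip_width: 0.0001
finger_force: 0.0
pos [0.5509 0.0854 0.1917] delta [ 0.0005 -0.001   0.0217] rot [ 0.0002  0.0005 -0.0012] t 8.75
```

Converted, 0.024 m / 0.8 = 0.03, 0.022 m / 0.8 = 0.0275.

```bash
python3 -m creep '[[0,0.0006,-0.0013,0.015,0,0,0],[0,0.0006,-0.0013,0.0275,0,0,0],[0,0.0006,-0.0013,0.03,0,0,0],[0,0.0006,-0.0013,0.03,0,0,0]]'; python3 -m creep '[[0,0,0,0.0025,0,0,0],[0,0,0,0.0025,0,0,0]]'; python3 -m creep '[[0,0,0,0.0038,0,0,0],[0,0,0,0.0038,0,0,0],[0,0,0,0.0038,0,0,0]]'
```

```text
clock: 9.25
position: [0.55, 0.0839, 0.1671]
tool_rot: [-3.141, -0.0, 3.028]
force: [-0.6, -0.4, 0.5]
grip_width: 0.0003
finger_force: 0.0
clock: 9.5
position: [0.5501, 0.0839, 0.1654]
tool_rot: [3.142, 0.0, 3.028]
force: [-0.7, -0.9, 0.5]
grip_width: 0.0002
finger_force: 0.0
clock: 9.88
position: [0.5502, 0.0839, 0.1625]
tool_rot: [3.141, 0.0, 3.028]
force: [0.4, -0.8, 6.0]
grip_width: -0.0
finger_force: 2.6
```

```bash
python3 -m creep '[[0,0,0,0.0025,0,0,0],[0,0,0,0.005,0,0,0],[0,0,0,0.0075,0,0,0],[0,0,0,0.0088,0,0,0],[0,0,0,0.0088,0,0,0]]'; python3 -m creep '[[0,0,0,0,0,0,0],[0,0,0,0,0,0,0]]'; python3 - <<'E'
from h import *
p,D=grab_frame('scene'); cv2.imwrite('pics/s6.png',cv2.resize(p[150:250,240:370],None,fx=6,fy=6,interpolation=cv2.INTER_CUBIC)); print(bot.observe()['force'],bot.observe()['position'])
E
```

```text
clock: 10.5
position: [0.5502, 0.0839, 0.1556]
tool_rot: [3.141, 0.0, 3.028]
force: [-2.1, -0.1, 7.7]
grip_width: 0.0001
finger_force: 4.3
clock: 10.75
position: [0.5502, 0.0839, 0.1557]
tool_rot: [3.141, 0.0, 3.028]
force: [-2.1, -0.2, 9.3]
grip_width: 0.0002
finger_force: 4.3
[-1.88280966  0.22988324  9.78520556] [0.55025527 0.08385711 0.15571173]
```

View pics/s6.png

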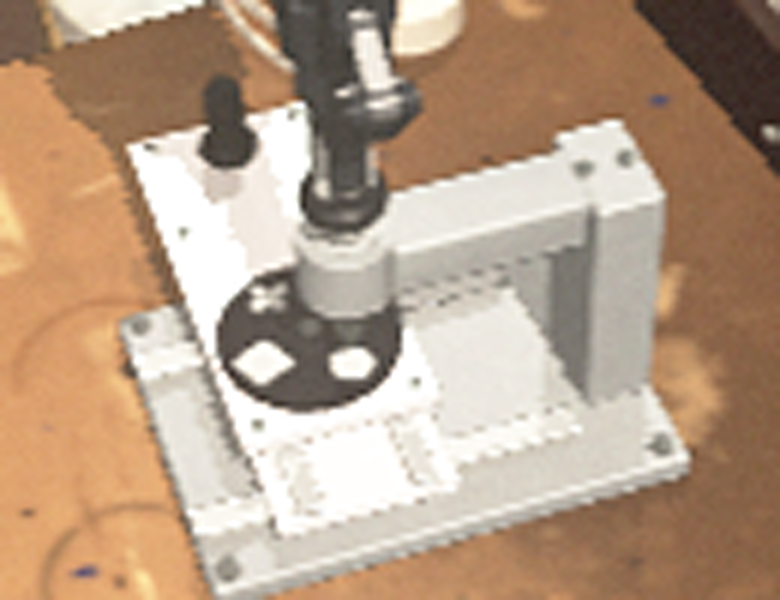

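The cap is pressed, and the dark ring at about (345,235) sits at the top of the guide. Another half millimetre takes it to z = 155 mm.

Converted, 0.0006 m / 0.8 = 0.0008.

```bash
python3 -m creep '[[0,0,0,0.0008,0,0,0],[0,0,0,0.0008,0,0,0],[0,0,0,0.0008,0,0,0],[0,0,0,0.0008,0,0,0]]'; python3 -c "
from workcell import job
print(job.job_done())"
```

```text
clock: 11.3
position: [0.5502, 0.0839, 0.1551]
tool_rot: [3.141, 0.0, 3.028]
force: [-2.3, -0.0, 8.3]
grip_width: -0.0002
finger_force: 4.4
the job is handed in; nothing more can be done
None
```

I handed the job in at 11.3 s: the square patch rested under the nose for over 1 s, then the round patch was centred to about 0.5 mm by camera and the knob released, and the head is held pressed about 10 mm down (8–9 N), with the loose items never approached; no verdict came back.

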